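# Click the scoreboard dial to the red lane

## Robot

A 7-joint arm with a two-finger parallel gripper is mounted at the origin on the work surface. World frame = base frame: x ahead of the robot, y to its left, z up, the work surface at z = 0. Lengths are in m, angles in rad, forces in N, time in s.
With the tool pointing down it reaches from about 0.4 to 0.9 m from the base axis. Payload 5.5 kg.
Tool frame: the origin (TCP) lies midway between the tips of the shut fingers; the grasp point (between the pads) lies 19 mm behind it (manip.grip_depth is the distance from the TCP to the grasp point, in m); z points along the fingers, y is the line along which they close (so a half turn about z gives the same grasp; the last joint's range is limited). The gripper opens to 92 mm and grips with 3 to 60 N. Pads are 19 mm wide; open, the fingers measure 130 mm over their backs; the gripper's body (75 mm by 190 mm) begins 47 mm behind the grasp point.
Start: joints at [1.453, 0.501, -0.427, 1.55, 0.221, 1.138, -0.21], TCP at [0.242, -0.603, 0.227] pointing down, gripper open.
Joint ranges: [-2.88, 2.88], [-0.31, 2.03], [-1.54, 1.56], [0.2, 2.42], [-1.41, 4.55], [0.19, 2.02], [-2.57, 2.57]. Speed limits (rad/s): [2.57, 2.57, 3.14, 3.14, 3.14, 3.14, 3.14].

## Interface

Orientations are given as a unit quaternion [x, y, z, w].
In Python, from bench import manip, effector, viewer gives the robot as it stands. Calls block until the motion is done:
- manip.move_pose(position, orientation): joint-space move of the TCP to a pose.
- manip.servo_line(position, ori=None, vel=0.15): straight line of the TCP; ori=None keeps the orientation; vel is the mean speed in m/s.
- manip.movej(angles): joint-space move.
- effector.open_jaws() and effector.close(f_grip=None): open the fingers fully, or close them until they stop; f_grip is the grip in N (None keeps the last).
- manip.sleep(seconds).
- manip.solve_ik(position, orientation): joint angles nearest the present ones, or None.
- viewer.get_image(name): name is "scene" or "top" or "wrist"; returns the picture (400x640x3 uint8, red, green, blue); there is no depth.
- viewer.get_calibration(name): a dict with "vfov" (degrees; the focal length in pixels is half the picture's height over the tangent of half this angle, whatever the lens; pixels are square), "cx", "cy" (the principal point, pixels), "eye" and "attitude" of the camera in the world. Camera axes: x right, y down, z forward; pixel columns grow to the right and rows downward; lengths in m; the calibration is good to about 2 mm. A picture is of the moment at which its call begins: read the wrist's pose just before it. get_calibration takes no time and is no camera call; for the wrist camera it gives the pose at the moment of the call.
A pose or a line that the arm cannot do raises manip.PlanningError and nothing moves.
- manip.hand_in(): hands the job in; it is judged then, once.
Readings, each from a call of its own:
- manip.current_clock(): time.
- manip.current_q(): joint angles.
- manip.current_joint_velocities(): joint speeds.
- manip.current_tau(): joint torques, N m.
- manip.current_tool_pos(): TCP position.
- manip.current_tcp_rot(): TCP orientation.
- manip.current_force(): force on the tool from outside, world axes, zero at the start.
- manip.current_wrist_torque(): the same for the moment, N m.
- manip.current_finger_gap(): finger opening in m.
- manip.current_gripper_force(): force on a finger pad.
Only numpy, scipy, OpenCV 4.12 (cv2) and the standard library are available. Lean on these libraries where they do the work, as an engineer would, in place of code of your own. Each camera call takes 0.05 s, during which the arm holds its last target. There are 200 camera calls.

## Task

The red lane has won: with a fingertip pressed lightly on the big knurled dial of the scoreboard, stroke it round by friction one click, so that its white pointer snaps into the detent at the red lane marker, and let go. Do not click it to the black marker, do not bear down hard on the scoreboard, and leave the trophy, the car and the tin standing where they are.

Things in the scene. Friction and masses are not known exactly. Their poses are not given: they have to be found in the camera images.
- console: The scoreboard: fixed green box with a white top plate, 190 (x) by 200 (y) by 55 mm high, turned about the vertical by up to 0.4 rad. Origin on the table under the dial's axis; the box spans x -65 to 125, y -100 to 100 mm of it. x points away from the robot, y left, z up. On its far side (x 98 mm) lie a fixed yellow and blue drum (top 74 mm up) and its fixed steel crank, out to y -139 mm.
- dial_top (a point): Centre of the dial's flat top, 85 mm above the table. Dial: black, 96 mm across (too wide to grip), 24 mm high, knurled rim, rubbery top with a flat aluminium disc in the middle. It is spring-mounted along its vertical axis: starts to sink at about 3.5 N, then 2 N per mm, hard stop 5 mm down (13.5 N), rises when let go. Pressing its top off-centre and stroking round the axis turns it.
- dial (a joint): Turn of the dial in rad, growing counter-clockwise from above; stops at +-0.70. Detents: 0 (start; pointer along the console's +x), +0.524 (30 deg, pointer at the left, +y marker), -0.524 (pointer at the right marker). Leaving 0 takes up to about 0.07 N m; beyond about 0.26 the detent pulls it on to the next one and, when let go, holds it there within about 0.02.
- pointer_tip (a point): Outer end of the white pointer line on the dial's top, 46 mm from the axis; turns with the dial.
- red_marker: Red plastic lane marker, a fixed plug 20 mm across at the foot and 28 mm high standing on the white top plate (foot 55 mm above the table; origin at the centre of its foot). It stands 68 mm from the dial's axis, 30 degrees to the left or to the right of the console's +x: which side varies.
- black_marker: Black plastic lane marker, the same plug in black, at the other of the two places.
- trophy: Silver trophy cup on a dark base, loose, 110 mm high, 76 mm across the rim, 116 mm over its two handles; stands beside the console on its -y side. Origin under the base.
- car: Red plastic slot car, loose, 125 mm long (x) by 52 mm wide, 36 mm high; stands beside the console on its +y side. Origin on the table under its middle.
- tin: Open tin of spare guide shoes, loose, 90 by 65 by 30 mm; stands beyond the car. Origin on the table under its middle.

How it is judged:
On the way, in this order (a step that is already met when the one before it is completed fails the run):
1. the fingers press on the dial while it is still in the middle detent (contact force between the fingers and console above 0.5 N and value of joint dial between -0.2 and 0.2 rad), for 0.02 s.
2. the dial is in the detent at the red marker (((y of red_marker in the frame of console above 0 m and value of joint dial between 0.4536 and 0.5936 rad) or (y of red_marker in the frame of console below 0 m and value of joint dial between -0.5936 and -0.4536 rad))), for 0.1 s.
At the end, for the whole second after the job is handed in: The dial rests in the detent at the red marker (within 0.07 rad of +0.524 if the red marker is on the left, -0.524 if on the right), and the trophy, car and tin are within 15 mm of where they stood (((y of red_marker in the frame of console above 0 m and value of joint dial between 0.4536 and 0.5936 rad) or (y of red_marker in the frame of console below 0 m and value of joint dial between -0.5936 and -0.4536 rad)) and velocity of joint dial between -0.05 and 0.05 rad/s and distance of each of trophy, car, tin from where it was at the start of the episode below 0.015 m); the robot touches nothing.
It fails at once if the dial is turned over to the black marker's side (more than 0.3 rad) ((y of red_marker in the frame of console above 0 m and value of joint dial below -0.3 rad) or (y of red_marker in the frame of console below 0 m and value of joint dial above 0.3 rad)).
It fails at once if the dial or the rest of the scoreboard is pressed by the fingers with more than 35 N (contact force between the fingers and console above 35 N).
It fails at once if the scoreboard is pushed with the arm or the body of the gripper instead of the fingers (contact force between the arm and console above 5 N).
It fails at once if the trophy, the car or the tin is moved 15 mm, lifted or tipped (distance of any of trophy, car, tin from where it was at the start of the episode above 0.015 m or angle between any of trophy, car, tin's own z axis and vertical above 0.2 rad).
It also fails if it takes over 32 s, if anything falls off the work surface, if the arm or the gripper's body presses on something with over 40 N, if the wrist force passes 120 N, or if a joint passes its speed limit or range.

## Working session

There is one attempt and no reset: what is moved stays moved. The work goes in short steps, each a Python script; the robot and the scene stay as the last script left them, time stands still between calls to the robot, and variables do not carry over. Pictures are saved under pics/ and viewed, at most 10 in all, crops included, and the job is handed in when it is done.

```bash
mkdir -p pics; python3 - <<'E'
from bench import manip, effector, viewer
import cv2
for n in ["top","scene"]:
    cv2.imwrite(f"pics/{n}0.png",viewer.get_image(n)[:,:,::-1]); print(n,viewer.get_calibration(n))
print(manip.current_clock(), manip.current_tcp_rot(),manip.current_force())
E
```

```text
top {'vfov': 46.400761246481366, 'cx': 320.39395756474715, 'cy': 202.3226602824176, 'eye': array([0.41211352, 0.02454849, 1.1212534 ]), 'attitude': array([-0.70446326,  0.70447538, -0.06060977,  0.06141993])}
scene {'vfov': 52.72225933504876, 'cx': 319.9126331838084, 'cy': 195.86505367458244, 'eye': array([1.05947316, 0.30945168, 0.67762846]), 'attitude': array([ 0.49250432,  0.79517312, -0.3060555 , -0.17739571])}
0.1 [ 9.81921248e-01  1.89287877e-01 -1.44109065e-04 -8.61285296e-04] [-0.48980891  0.18736177 -0.19107557]
```

View pics/top0.png

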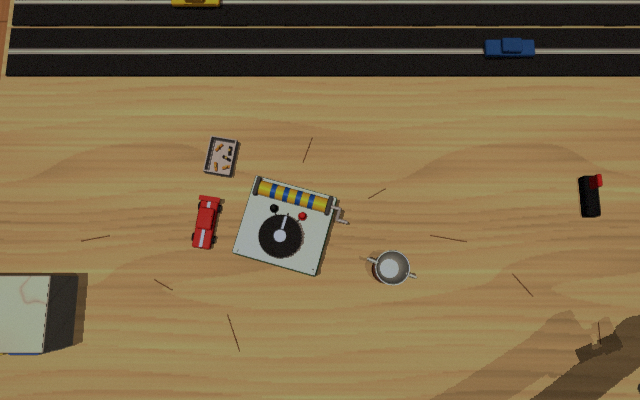

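View pics/scene0.png

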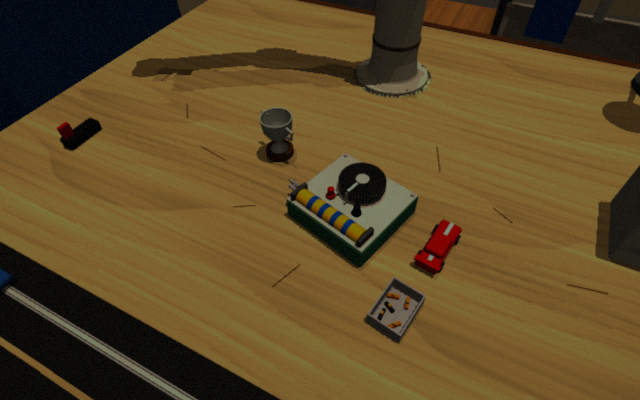

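The red marker is at about (303,216), right of the pointer, and the black one is at (274,208). The dial centre is near (280,236). That means turning clockwise, to -0.524. I'll enlarge the picture to read these more closely.

```bash
cat > h.py <<'E'
import numpy as np
from scipy.spatial.transform import Rotation as R
from bench import viewer
def ray(name,u,v,z,c=None):
    c=c or viewer.get_calibration(name); f=200/np.tan(np.radians(c["vfov"])/2)
    d=R.from_quat(c["attitude"]).apply([(u-c["cx"])/f,(v-c["cy"])/f,1]); e=c["eye"]
    return e+d*(z-e[2])/d[2]
E
python3 - <<'E'
from h import *
import cv2
im=cv2.imread("pics/top0.png")[170:290,220:360]
cv2.imwrite("pics/crop0.png",cv2.resize(im,None,fx=5,fy=5,interpolation=cv2.INTER_CUBIC))
for n,u,v,z in [("dial",280,236,.085),("dial_s",362,180,.085),("red",303,216,.083),("black",274,208,.083),("trophy",392,268,.11),("car",207,222,.03)]:
    print(n,ray("scene" if n=="dial_s" else "top",u,v,z).round(4))
E
```

```text
dial [0.5169 0.1157 0.085 ]
dial_s [0.5228 0.1201 0.085 ]
red [0.5621 0.0648 0.083 ]
black [0.5803 0.1303 0.083 ]
trophy [ 0.4455 -0.128   0.11  ]
car [0.5555 0.2931 0.03  ]
```

View pics/crop0.png

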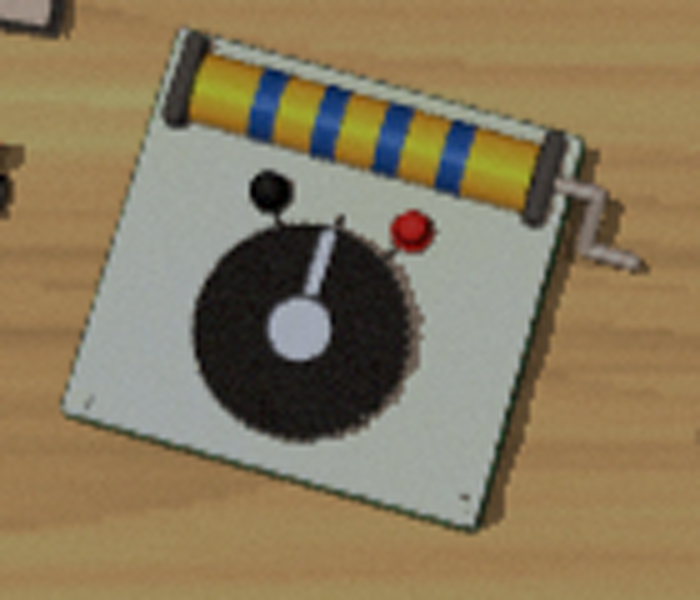

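```bash
python3 - <<'E'
from h import *
from bench import manip, effector
import cv2
def q(p): return (R.from_euler('z',p)*R.from_euler('x',np.pi)).as_quat()
manip.move_pose([.44,.14,.26],q(-.3))
effector.close(10)
print(manip.current_clock(),manip.current_tool_pos(),manip.current_q().__repr__(),manip.current_force(),manip.current_finger_gap())
c=viewer.get_calibration("wrist"); print(c)
import pickle; pickle.dump(c,open("cw.pkl","wb"))
cv2.imwrite("pics/w1.png",viewer.get_image("wrist")[:,:,::-1])
E
```

```text
4.25 [0.44002244 0.13999647 0.26001481] array([-3.79889764e-01,  9.50109887e-02,  1.45960382e-02,  1.97705058e+00,
       -1.60145722e-03,  1.06949112e+00, -2.23546584e+00]) [-0.07552364  0.28856148  0.41877398] 0.0005067673653978559
{'vfov': 66.25571648728288, 'cx': 319.3181167106416, 'cy': 200.9350184869109, 'eye': array([0.51990864, 0.11533389, 0.41875522]), 'attitude': array([-0.58618692,  0.79491307,  0.12640194, -0.09230737])}
```

View pics/w1.png

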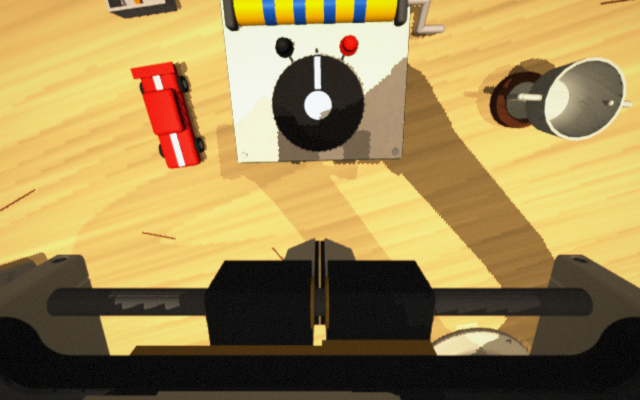

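The wrist view shows the dial centre at about (318,104) and the pointer tip at (317,57). The red marker is on the right at (349,45), black on the left at (285,46), and the shut fingertips are near (320,245).

```bash
python3 - <<'E'
from h import *
import pickle
from bench import manip
c=pickle.load(open("cw.pkl","rb"))
D=ray("",318,104,.085,c);P=ray("",317,57,.085,c)
r=ray("",349,45,.083,c);b=ray("",285,46,.083,c)
print(D,P,np.linalg.norm(P-D),np.arctan2(*(P-D)[1::-1]),r,b,np.linalg.norm(r-D),np.linalg.norm(b-D),np.arctan2(*((r+b)/2-D)[1::-1]))
E
```

```text
[0.51790741 0.11788848 0.085     ] [0.56071227 0.10561515 0.085     ] 0.044529655365914876 -0.2792362281108788 [0.56192603 0.07212181 0.083     ] [0.57980495 0.13284537 0.083     ] 0.0635313068542627 0.063710391377845 -0.2830766927936974
```

```bash
cat >> h.py <<'E'
from bench import manip
C=np.array([.518,.117]); Y=-.28; RAD=.032
def pose(a,z):  # a: angle of finger from console -x
    t=Y+np.pi+a
    return [*(C+RAD*np.array([np.cos(t),np.sin(t)])),z],(R.from_euler('z',Y+a)*R.from_euler('x',np.pi)).as_quat()
E
python3 - <<'E'
from h import *
for a in (.28,0,-.28): 
    s=manip.solve_ik(*pose(a,.085)); print(a,None if s is None else np.round(s,3))
E
```

```text
0.28 [-0.314  0.404  0.029  2.047 -0.018  0.691 -1.845]
0 [-0.336  0.409  0.036  2.039 -0.022  0.694 -2.137]
-0.28 [-0.356  0.417  0.045  2.026 -0.028  0.699 -2.425]
```

```bash
python3 - <<'E'
from h import *
import cv2
A=.27
manip.move_pose(*pose(A,.13)); manip.sleep(.2)
f0=np.array(manip.current_force())
manip.servo_line(pose(A,.09)[0],vel=.08)
F=lambda:(np.array(manip.current_force())-f0).round(2)
z=.088
while z>.076:
    manip.servo_line(pose(A,z)[0],vel=.03); f=F()
    print(round(z,4),np.round(manip.current_tool_pos()[2],4),f,round(manip.current_clock(),2))
    if f[2]>7: break
    z-=.0008
for a in np.linspace(A,-A,9)[1:]:
    p,o=pose(a,z); manip.servo_line(p,o,vel=.03); print(round(a,3),F(),np.round(manip.current_tool_pos(),4))
manip.sleep(.2)
manip.servo_line(pose(-A,.13)[0],vel=.1)
cw=viewer.get_calibration("wrist"); import pickle; pickle.dump(cw,open("cw.pkl","wb"))
cv2.imwrite("pics/w2.png",viewer.get_image("wrist")[:,:,::-1])
print(manip.current_clock(),F())
E
```

```text
0.088 0.0883 [0.15 0.18 0.43] 6.02
0.0872 0.0873 [-1.23  0.71 -1.41] 6.27
0.0864 0.0863 [-0.1  -1.04 -0.11] 6.52
0.0856 0.0855 [-0.52  0.6   0.44] 6.77
0.0848 0.085 [-1.99 -0.44  2.94] 7.02
0.084 0.0842 [-2.93 -0.4   4.29] 7.27
0.0832 0.0835 [-2.22 -1.01  6.51] 7.52
0.0824 0.0828 [-3.42 -0.37  7.23] 7.77
0.202 [-2.34 -0.72  8.72] [0.4861 0.1191 0.0828]
0.135 [-2.84 -1.18  7.65] [0.4865 0.121  0.0828]
0.068 [-2.33 -1.32  8.26] [0.487  0.123  0.0828]
0.0 [-1.11 -1.78  6.85] [0.4876 0.1253 0.0829]
-0.068 [-2.13  0.92  7.6 ] [0.4887 0.1283 0.0831]
-0.135 [-1.02  2.06  6.3 ] [0.4901 0.131  0.0833]
-0.202 [-0.79  0.7   7.28] [0.491  0.1329 0.0833]
-0.27 [-0.47 -0.16  7.47] [0.4919 0.1342 0.0832]
10.6417 [-0.38  0.43  0.4 ]
```

View pics/w2.png

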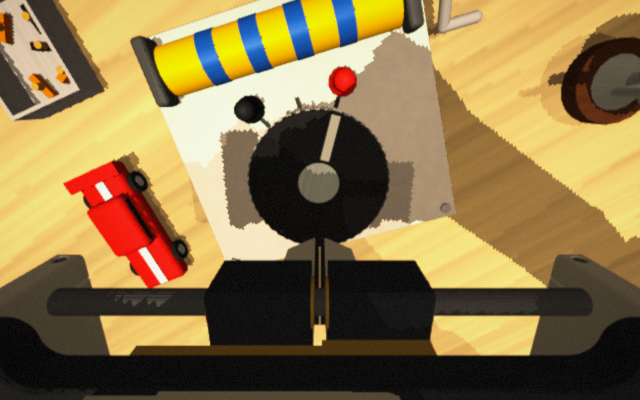

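The pointer now runs from the centre (319,183) to its tip at (336,115), toward the red marker at (343,81). I'll check the angle, retract and hand in if it's good.

```bash
python3 - <<'E'
from h import *
import pickle
c=pickle.load(open("cw.pkl","rb"))
D=ray("",319,183,.085,c);P=ray("",336,115,.085,c)
a=np.arctan2(*(P-D)[1::-1])-Y
print(D,a)
if abs(a+.524)<.06:
    manip.servo_line(pose(-.27,.2)[0],vel=.1); manip.sleep(.5)
    print(manip.hand_in(),manip.current_clock())
E
```

```text
[0.51643929 0.11816674 0.085     ] -0.5080617440762264
the job is handed in; nothing more can be done
the job is handed in; nothing more can be done
```

The job is handed in: I stroked the dial one click clockwise and let go, and the pointer measured -0.51 rad against the red detent at -0.524. I pressed with about 9 N at most, and the hand-in gave no verdict.

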